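# Run the lens carriage up to the stop on the optical rail

### The job

On the optical rail, press down the thumb plate in the middle of the lens carriage to free its brake and, keeping it pressed, push the carriage along the rail until it is right up against the stop with the pyramid-shaped point, not the clamp with the round knob. Then let the plate spring back up so that the brake holds again. Only press and push with the fingertips: do not touch the lenses, do not force the carriage along while its brake is on, and leave the other things on the bench where they stand.

Things in the scene. Friction and masses are not known exactly. Their poses are not given: they have to be found in the camera images.
- rail: Fixed aluminium optical rail, a slotted channel 60 mm wide, 580 mm long, 24 mm high, on the bench. Origin: centre of its underside, at bench height. Its y axis runs along the rail, z up.
- carriage (a joint): Position of the carriage along the rail's y axis (m), 0 = middle of the rail, positive towards the rail's +y end. Limits of travel -0.2 to 0.2. Once its brake is free it slides with 1 to 2 N.
- carriage_mid (a point): Middle of the carriage, on the rail's centre line at the height of the rail's top (24 mm above the bench). The grey carriage is the same both ways round: 170 mm long along the rail (end faces 85 mm from this point), 64 mm wide, with a lens standing near each end and the thumb plate in between.
- plate (a joint): How far the thumb plate is pressed down (m): 0 = up, brake gripping; 0.008 = bottomed. It is sprung: about 11 N starts it moving, about 15 N at the bottom. Brake is free once it is down by 1 mm or more, and grips again (about 15 N) as soon as it comes up.
- plate_top (a point): Centre of the upper face of the thumb plate: a flat ribbed steel plate, 90 mm across the rail x 56 mm along the rail, 8 mm thick, upper face 51 mm above the bench when up. It lies midway between the lenses. At each end along the rail, 32 mm from this point, the carriage has a lip whose top is 2 mm above the raised plate, so a pressed-in fingertip can also push against the lip.
- lens_left: Upright round lens on the carriage, 66 mm from its middle towards the rail's +y end. Origin: centre of the lens. Mount radius 23 mm, 8 mm thick along the rail; its top is 89 mm above the bench (38 mm above the plate). Not to be touched.
- lens_right: The same lens on the other end, 66 mm from the middle towards the rail's -y end.
- stop: The stop: aluminium block fixed on the rail, 64 mm across x 30 mm along the rail x 22 mm high, topped by a pyramid with its point up (30 mm tall). Origin: centre of the block's underside, on the rail's top (24 mm above the bench). Its faces lie 15 mm from the origin along the rail, so the carriage touches it when carriage_mid is 100 mm from it horizontally. It may be at either end of the rail.
- end_clamp: The other clamp: same block fixed near the other end of the rail, but topped by a flat round knob (radius 15 mm). Same origin.
- wash_bottle: Bystander, loose on the bench: white closed bottle, radius 30, 150 tall (sizes in mm). Origin: centre of its underside.
- beaker: Bystander, loose on the bench: clear glass beaker, radius 33, 85 tall (sizes in mm). Origin: centre of its underside.
- jar: Bystander, loose on the bench: amber jar, radius 25, 60 tall (sizes in mm). Origin: centre of its underside.
- spare_mount: Bystander, loose on the bench: dark steel ring lying flat, outer radius 25, 12 high (sizes in mm). Origin: centre of its underside.
- driver: Bystander, loose on the bench: screwdriver lying flat, 150 long (sizes in mm). Origin: its middle along its length, on its underside.
- slide_box: Bystander, loose on the bench: box 50 x 80 x 30 (sizes in mm). Origin: centre of its underside.
- weight: Bystander, loose on the bench: steel weight with a knob, radius 16, 52 tall (sizes in mm). Origin: centre of its underside.

How it is judged (in metres and radians):
On the way, in this order (a step that is already met when the one before it is completed fails the run):
1. the thumb plate is pressed down, freeing the brake (value of joint plate above 0.0015 m), for 0.1 s.
2. with the plate still pressed, the carriage reaches the stop with the point (horizontal distance between carriage_mid and stop below 0.104 m and value of joint plate above 0.001 m), for 0.05 s.
At the end, for the whole second after the job is handed in: The carriage stands against the stop with the point (gap under 4 mm), at rest, and the thumb plate is up again (within 0.7 mm), so that the brake holds (horizontal distance between carriage_mid and stop below 0.104 m and value of joint plate below 0.0007 m and velocity of joint carriage between -0.005 and 0.005 m/s); the robot touches nothing.
It fails at once if the carriage is forced along (faster than 15 mm/s) while its brake is on (plate down less than 0.5 mm) ((velocity of joint carriage above 0.015 m/s or velocity of joint carriage below -0.015 m/s) and value of joint plate below 0.0005 m).
It fails at once if a lens is touched by the robot (over 1 N) (contact force between any of the fingers, the arm and lens_left above 1 N or contact force between any of the fingers, the arm and lens_right above 1 N).
It fails at once if a bystander is moved more than 20 mm, or lifted (distance of any of wash_bottle, beaker, jar, spare_mount, driver, slide_box, weight from where it was at the start of the episode above 0.02 m).
It also fails if it takes over 40 s, if anything falls off the work surface, if the arm or the gripper's body presses on something with over 40 N, if the wrist force passes 120 N, or if a joint passes its speed limit or range.

### The arm

A 7-joint arm with a two-finger parallel gripper is mounted at the origin on the work surface. World frame = base frame: x ahead of the robot, y to its left, z up, the work surface at z = 0. Lengths are in mm, angles in rad, forces in N, time in s.
With the tool pointing down it reaches from about 425 to 1025 mm from the base axis. Payload 9.4 kg.
Tool frame: the origin (TCP) lies at the very end of the fingers, on their centre line; the grasp point (between the pads) lies 19 mm behind it; z points along the fingers, y is the direction in which the jaws open and shut (so a half turn about z gives the same grasp; the last joint's range is limited). The gripper opens to 93 mm and grips with 3 to 60 N. Pads are 15 mm wide; open, the fingers measure 128 mm over their backs; the gripper's body (75 mm by 188 mm) begins 65 mm behind the grasp point.
Start: joints at [1.066, 0.599, -0.003, 1.599, 0.002, 0.943, -0.08], TCP at [300.77, -659.668, 187.318] pointing down, gripper open.
Joint ranges: [-2.57, 2.57], [-0.35, 1.97], [-1.29, 1.29], [0.11, 2.56], [-1.05, 4.19], [0.11, 1.86], [-2.63, 2.63]. Speed limits (rad/s): [2.22, 2.22, 3.01, 3.01, 3.14, 3.14, 3.14].

### API

Orientations are given as a 3x3 rotation matrix whose columns are the frame's x, y, z axes.
In Python, from rig import bot, optics gives the robot as it stands.
- The arm moves only by the tool arm_command, never from a script. Its argument "targets" is a list of rows, each an object of numbers: "x", "y", "z": the shift along the world's x, y, z in cm; "turn": the turn about the world's z in rad; "hand": the opening, from 0 (shut) to 1 (fully open). A call has 1 to 12 rows; each row is the pose to reach, as a shift and turn from the pose measured when the call began; what a row does not reach only later rows make up. A row lasts 1/12 s, in which the tool goes at most 41.7 mm and 7.16 degrees, less where a joint would pass 70% of its speed; a pose out of reach is approached as far as the arm can. A call with a gripper value outside its range is refused whole. The fingers move at their own pace and stop on an object; "squeeze" is the grip in N (left out, the last holds). Time passes only in rows, so rows that repeat a pose let the fingers close. It gives the time, the measured TCP pose, the force and the opening at its end, in the units of the state.
- bot.observe(): the state, without advancing time (a new reading comes with each control period).
- optics.grab_frame(name): name is "scene" or "top" or "wrist"; returns a dict with "img" (400x640x3 uint8, red, green, blue), "fov_y" (degrees; the focal length in pixels is half the picture's height over the tangent of half this angle, whatever the lens; pixels are square), "cx", "cy" (the principal point, pixels), "k1" (the pictures are not rectified: a ray, as slopes to the right and down, at radius r is drawn at 1 + k1 r^2 times it, then the intrinsics apply), "camera_from_world" (4x4, takes a point from world to camera coordinates); the wrist camera has in their place "T_tool_cam" (4x4, takes a point from camera to tool coordinates, whose origin is the TCP and whose axes are the flange's). Camera axes: x right, y down, z forward; pixel columns grow to the right and rows downward; lengths in mm; the calibration is good to about 2 mm. A picture is of the moment at which its call begins: read the wrist's pose just before it. There is no depth.
- bot.job_done(): hands the job in, once; it reports no verdict.
The state is a dict: "time": time; "joint_pos": joint angles; "qvel": joint speeds; "joint_efforts": joint torques, N m; "position": TCP position; "eef_rot": TCP orientation; "contact_force": force on the tool from outside, world axes, zero at the start; "torque": the same for the moment, N m; "finger_gap": finger opening in mm.
Only numpy, scipy, OpenCV 4.12 (cv2) and the standard library are available. Lean on these libraries where they do the work, as an engineer would, in place of code of your own. Each camera call takes 0.05 s, during which the arm holds its last target. There are 200 camera calls.

## Working session

There is one attempt and no reset: what is moved stays moved. The work goes in short steps, Python scripts to look and compute and a tool call to move; the robot and the scene stay as the last step left them, time stands still between calls to the robot, and variables do not carry over. Pictures are saved under pics/ and viewed, about 8 in all and at most 12, crops included, and the job is handed in when it is done.

Besides the shell and the picture viewer there is one more tool, called after "Call:" as name(argument=value, ...) on one line, values as JSON. arm_command: Moves the arm, as the interface text tells. Its arguments: {"type":"object","properties":{"targets":{"type":"array"},"squeeze":{"type":"number"}},"required":["targets"]}

```bash
mkdir -p pics; cat > h.py <<'E'
import numpy as np, cv2
from rig import bot, optics
def K(f):
    F=200/np.tan(np.radians(f["fov_y"]/2)); return F
def ray(f,u,v,M=None):
    F=K(f); d=np.array([(u-f["cx"])/F,(v-f["cy"])/F]); s=d.copy()
    for _ in range(20): s=d/(1+f["k1"]*(s@s))
    r=np.array([*s,1.]); 
    if M is None: M=np.linalg.inv(f["camera_from_world"])
    return M[:3,3], M[:3,:3]@r
def at(f,u,v,z,M=None):
    o,r=ray(f,u,v,M); return (o+r*(z-o[2])/r[2]).round(1)
def proj(f,p,M=None):
    C=f["camera_from_world"] if M is None else np.linalg.inv(M)
    q=C[:3,:3]@np.array(p,float)+C[:3,3]; s=q[:2]/q[2]; s=s*(1+f["k1"]*(s@s)); return (s*K(f)+[f["cx"],f["cy"]]).round(1)
def save(n,img): cv2.imwrite("pics/"+n,img[:,:,::-1])
E
python3 - <<'E'
from h import *
s=bot.observe();print({k:np.round(v,3).tolist() for k,v in s.items()})
import pickle
d={}
for n in("scene","top"):
    f=optics.grab_frame(n);d[n]=f;save(n+"0.png",f["img"]);print(n,f["fov_y"],f["k1"],np.linalg.inv(f["camera_from_world"])[:3,3])
pickle.dump(d,open("f0.pkl","wb"))
E
```

```text
{'time': 0.0, 'joint_pos': [1.066, 0.6, -0.003, 1.6, 0.002, 0.943, -0.08], 'qvel': [0.0, -0.001, 0.0, -0.002, 0.0, -0.0, -0.001], 'joint_efforts': [-0.001, -76.505, 1.497, -25.234, -0.052, 0.017, 0.0], 'position': [300.527, -659.202, 186.476], 'eef_rot': [[0.91, 0.415, -0.001], [0.415, -0.91, 0.001], [-0.0, -0.002, -1.0]], 'contact_force': [-0.147, 0.427, -1.02], 'torque': [0.029, -0.029, -0.045], 'finger_gap': 92.904}
scene 48.62781680618075 -0.0746373284218443 [ 965.56715133 -458.28784709  751.8470725 ]
top 46.346658785623916 -0.13085103578278268 [506.36718204  25.29896578 951.02177682]
```

View pics/top0.png

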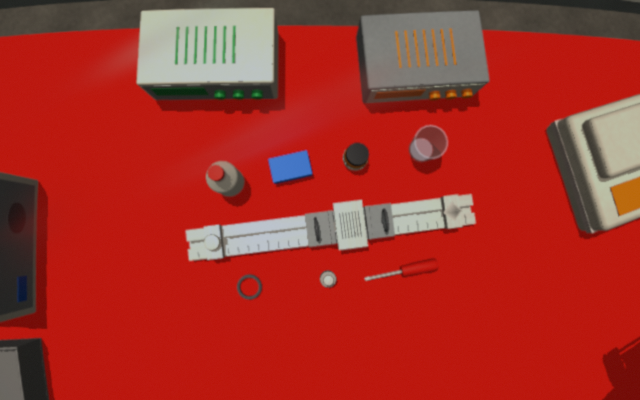

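View pics/scene0.png

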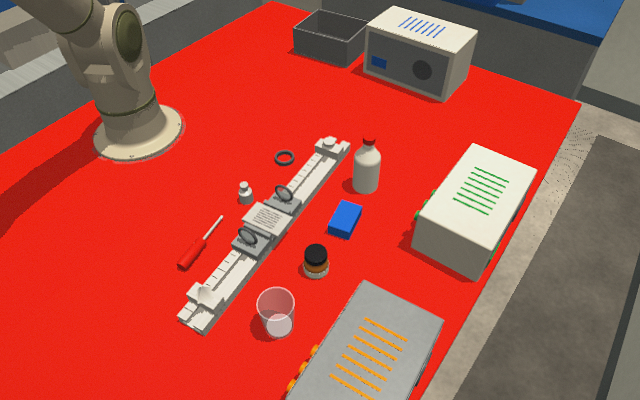

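The top view shows the rail from (187,247) to (475,210), the round knob at (212,242), what looks like the pyramid at (455,210), and the plate at (350,225). I'll enlarge it to confirm which end has the pyramid.

```bash
python3 - <<'E'
from h import *
import pickle
d=pickle.load(open("f0.pkl","rb"));f=d["top"]
c=f["img"][185:270,180:485]; save("topc.png",cv2.resize(c,None,fx=2.6,fy=2.6,interpolation=cv2.INTER_CUBIC))
for u,v,z in [(212,242,60),(455,210,60),(350,225,51),(475,210,24)]: print(at(f,u,v,z))
E
```

```text
[490.2 212.1  60. ]
[ 548.2 -256.7   60. ]
[521.1 -51.7  51. ]
[ 549.5 -310.2   24. ]
```

View pics/topc.png

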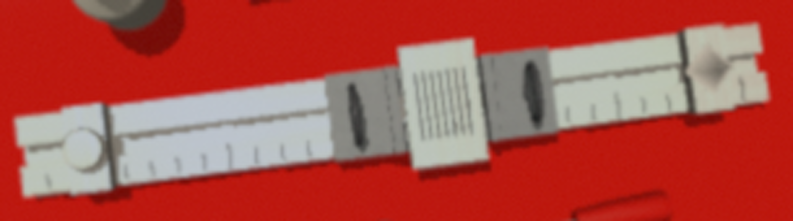

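The enlarged crop confirms the point on the right block (crop 712,65) and the round knob on the left (83,149). The plate corners are at crop (398,46), (473,38), (490,160) and (412,169).

```bash
python3 - <<'E'
from h import *
import pickle
d=pickle.load(open("f0.pkl","rb"));f=d["top"]
g=lambda u,v,z: at(f,180+(u+.5)/2.6-.5,185+(v+.5)/2.6-.5,z)
P=np.array([g(*p,51) for p in [(398,46),(473,38),(490,160),(412,169)]]);c=P.mean(0)
print("plate",P[:,:2],c,[np.linalg.norm(P[i]-P[(i+1)%4]).round(1) for i in range(4)])
a=g(712,65,76);k=g(83,149,56);print("apex",a,"knob",k)
L=(g(330,78,51)+g(335,162,51))/2;R=(g(550,48,51)+g(556,133,51))/2;print("carr ends",L,R)
v=(k-a)[:2];v/=np.linalg.norm(v);print("dir",v,"yaw",np.arctan2(-v[0],v[1]),"dist plate-stop",np.linalg.norm((c-a)[:2]))
w=(c-a)[:2];print("off line",v[0]*w[1]-v[1]*w[0])
s=d["scene"]
print("scene: plate",proj(s,c),"apex",proj(s,a),"knob",proj(s,k),"corners",[proj(s,p) for p in P])
m=proj(s,c).astype(int);x0,y0=160,140
save("scc.png",cv2.resize(s["img"][y0:340,x0:360],None,fx=3,fy=3,interpolation=cv2.INTER_CUBIC))
E
```

```text
plate [[565.  -18.8]
 [570.7 -74.9]
 [479.9 -86.4]
 [473.9 -28.4]] [522.375 -52.125  51.   ] [np.float64(56.4), np.float64(91.5), np.float64(58.3), np.float64(91.6)]
apex [ 548.  -248.8   76. ] knob [490.1 213.7  56. ]
carr ends [510.55  30.15  51.  ] [ 531.15 -134.4    51.  ]
dir [-0.12421957  0.99225476] yaw 0.12454126879352255 dist plate-stop 198.33732944153505
off line 0.9956445118067023
scene: plate [267.3 217.3] apex [204.8 283.1] knob [329.2 141.7] corners [array([293.4, 216.6]), array([278.1, 235.2]), array([241.1, 218.4]), array([257.5, 200.3])]
```

View pics/scc.png

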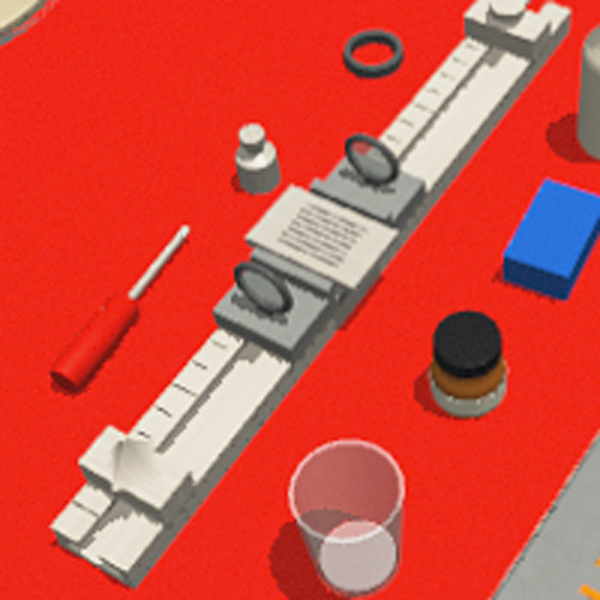

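Scene crop: plate corners (290,187), (397,233), (353,288), (247,238) match the projection within about 1.5 px. The apex at (123,440) is about 5 px off, along the rail, so I'll find the stop by contact force. Next I move over the plate about 12 mm towards the stop side, with the fingers shut and the jaw axis along the rail.

Call:
arm_command(targets=[{"x":3,"y":4,"z":0,"turn":-0.1,"hand":0},{"x":5,"y":8,"z":0,"turn":-0.2,"hand":0},{"x":6.5,"y":12,"z":0,"turn":-0.304,"hand":0},{"x":8,"y":16,"z":0,"turn":-0.304,"hand":0},{"x":9.5,"y":20,"z":0,"turn":-0.304,"hand":0},{"x":11,"y":24,"z":0,"turn":-0.304,"hand":0},{"x":12.5,"y":28,"z":0,"turn":-0.304,"hand":0},{"x":14,"y":32,"z":0,"turn":-0.304,"hand":0},{"x":15.5,"y":36,"z":0,"turn":-0.304,"hand":0},{"x":17,"y":40,"z":0,"turn":-0.304,"hand":0},{"x":18.5,"y":44,"z":0,"turn":-0.304,"hand":0},{"x":19.5,"y":47,"z":0,"turn":-0.304,"hand":0}])

```text
time: 1.1
position: [492.3, -197.5, 186.5]
eef_rot: [[0.992, 0.123, -0.0], [0.123, -0.992, 0.001], [-0.0, -0.001, -1.0]]
contact_force: [0.8, 0.1, 0.1]
finger_gap: 17.8
```

Call:
arm_command(targets=[{"x":1,"y":4,"z":0,"hand":0},{"x":2,"y":8,"z":0,"hand":0},{"x":3,"y":11.5,"z":0,"hand":0},{"x":3.16,"y":13.35,"z":0,"hand":0},{"x":3.16,"y":13.35,"z":-1.5,"hand":0},{"x":3.16,"y":13.35,"z":-3.5,"hand":0},{"x":3.16,"y":13.35,"z":-5.5,"hand":0},{"x":3.16,"y":13.35,"z":-5.5,"hand":0},{"x":3.16,"y":13.35,"z":-5.5,"hand":0}])

```text
invalid input
```

```bash
python3 - <<'E'
from h import *
s=bot.observe();print(s["position"],s["contact_force"],s["finger_gap"])
w=optics.grab_frame("wrist");t=optics.grab_frame("scene");print(w["T_tool_cam"])
T=np.eye(4);T[:3,:3]=s["eef_rot"];T[:3,3]=s["position"];M=T@w["T_tool_cam"]
for n,p in dict(plate=(522.4,-52.1,51),tcp=s["position"],tcp_on_plate=(*s["position"][:2],51),apex=(548,-248.8,76)).items(): print(n,proj(w,p,M),proj(t,p))
save("w1.png",np.hstack([w["img"][:,120:520],cv2.resize(t["img"][140:300,200:360],(400,400),interpolation=cv2.INTER_CUBIC)]))
E
```

```text
[ 492.26717669 -197.52232709  186.48347814] [0.7636046  0.07375762 0.13117722] 17.78129612005199
[[-7.27830102e-04 -9.63185384e-01 -2.68837100e-01  7.37908599e+01]
 [ 9.99999735e-01 -7.10047220e-04 -1.63380741e-04 -5.31326463e-01]
 [-3.35210934e-05 -2.68837147e-01  9.63185645e-01 -1.98160132e+02]
 [ 0.00000000e+00  0.00000000e+00  0.00000000e+00  1.00000000e+00]]
plate [191.2 132.4] [267.3 217.3]
tcp [324.2 219.7] [190.7 211.1]
tcp_on_plate [324.1 176.6] [206.6 256.9]
apex [383.1 133.2] [204.8 283.1]
```

View pics/w1.png

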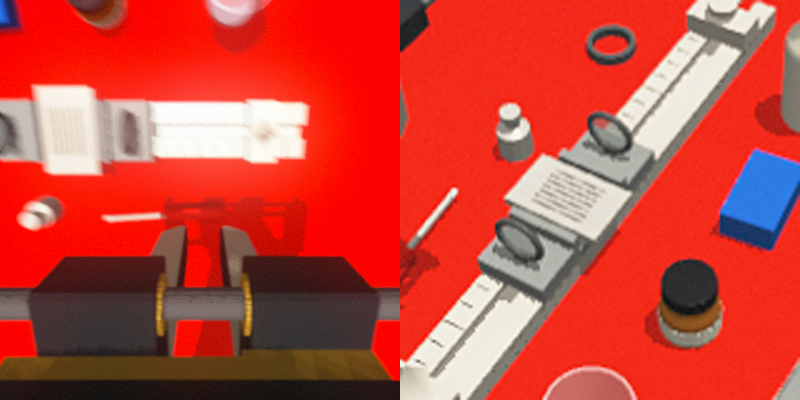

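The move call was refused (the `turn` key was missing), so the arm hasn't moved since the first call. In the wrist picture the plate sits at (67,130) and the apex at (262,130), against predictions of (71,132) and (263,133). That agrees within a few mm, so I repeat the move with all keys.

Call:
arm_command(targets=[{"x":1,"y":4,"z":0,"turn":0,"hand":0},{"x":2,"y":8,"z":0,"turn":0,"hand":0},{"x":3,"y":11.5,"z":0,"turn":0,"hand":0},{"x":3.16,"y":13.35,"z":0,"turn":0,"hand":0},{"x":3.16,"y":13.35,"z":-1.5,"turn":0,"hand":0},{"x":3.16,"y":13.35,"z":-3.5,"turn":0,"hand":0},{"x":3.16,"y":13.35,"z":-5.5,"turn":0,"hand":0},{"x":3.16,"y":13.35,"z":-5.5,"turn":0,"hand":0},{"x":3.16,"y":13.35,"z":-5.5,"turn":0,"hand":0}])

```text
time: 1.95
position: [525.3, -58.9, 130.8]
eef_rot: [[0.991, 0.133, -0.002], [0.133, -0.991, 0.004], [-0.002, -0.004, -1.0]]
contact_force: [-0.6, -0.6, 0.1]
finger_gap: 0.4
```

```bash
python3 - <<'E'
from h import *
s=bot.observe();print(s["position"],s["contact_force"],s["finger_gap"])
w=optics.grab_frame("wrist");t=optics.grab_frame("scene")
T=np.eye(4);T[:3,:3]=s["eef_rot"];T[:3,3]=s["position"];M=T@w["T_tool_cam"]
for n,p in dict(plate=(522.4,-52.1,51),tcp=s["position"],tcp_on_plate=(*s["position"][:2],51),apex=(548,-248.8,76)).items(): print(n,proj(w,p,M),proj(t,p))
save("w2.png",np.hstack([w["img"][:,120:520],cv2.resize(t["img"][140:300,200:360],(400,400),interpolation=cv2.INTER_CUBIC)]))
E
```

```text
[525.32392103 -58.90884158 130.75132504] [-0.59872872 -0.58907396  0.1455904 ] 0.43050271657589406
plate [316.7 191.5] [267.3 217.3]
tcp [324.2 219.7] [262.1 193.6]
tcp_on_plate [324.4 189.5] [266.3 220. ]
apex [550.2 200.4] [204.8 283.1]
```

View pics/w2.png

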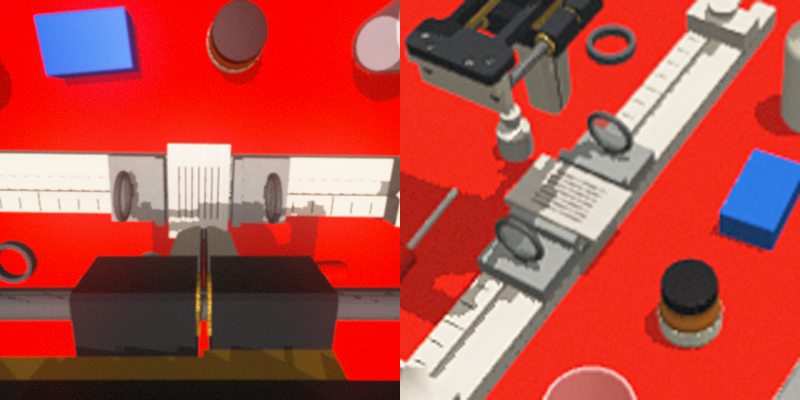

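In the wrist view the plate is at (199,190) with the fingers lined up at (204,230), as predicted. In the scene view the fingertip ends about 10 px higher than projected, so I go down slowly and check close up.

Call:
arm_command(targets=[{"x":-0.1,"y":-0.1,"z":-2,"turn":0,"hand":0},{"x":-0.1,"y":-0.1,"z":-4,"turn":0,"hand":0},{"x":-0.1,"y":-0.1,"z":-5.5,"turn":0,"hand":0},{"x":-0.1,"y":-0.1,"z":-6.5,"turn":0,"hand":0},{"x":-0.1,"y":-0.1,"z":-6.5,"turn":0,"hand":0},{"x":-0.1,"y":-0.1,"z":-6.5,"turn":0,"hand":0}])

```text
time: 2.55
position: [525.8, -60.1, 67.6]
eef_rot: [[0.991, 0.133, 0.001], [0.133, -0.991, 0.004], [0.002, -0.004, -1.0]]
contact_force: [-0.3, -0.2, 0.6]
finger_gap: 0.6
```

```bash
python3 - <<'E'
from h import *
s=bot.observe();print(s["position"],s["contact_force"],s["finger_gap"])
w=optics.grab_frame("wrist");t=optics.grab_frame("scene");print(bot.observe()["position"])
T=np.eye(4);T[:3,:3]=s["eef_rot"];T[:3,3]=s["position"];M=T@w["T_tool_cam"]
for n,p in dict(plate=(522.4,-52.1,51),tcp=s["position"],tcp_on_plate=(*s["position"][:2],51)).items(): print(n,proj(w,p,M),proj(t,p))
save("w3.png",np.hstack([w["img"][:,120:520],cv2.resize(t["img"][170:270,220:320],(400,400),interpolation=cv2.INTER_CUBIC)]))
E
```

```text
[525.78023273 -60.14234385  67.58862514] [-0.25819253 -0.20402992  0.58261588] 0.5658366641860334
[526.16383712 -60.10834894  68.12983918]
plate [312.8 214.8] [267.3 217.3]
tcp [324.2 219.7] [265.2 215.3]
tcp_on_plate [324.3 211.8] [266.  220.5]
```

View pics/w3.png

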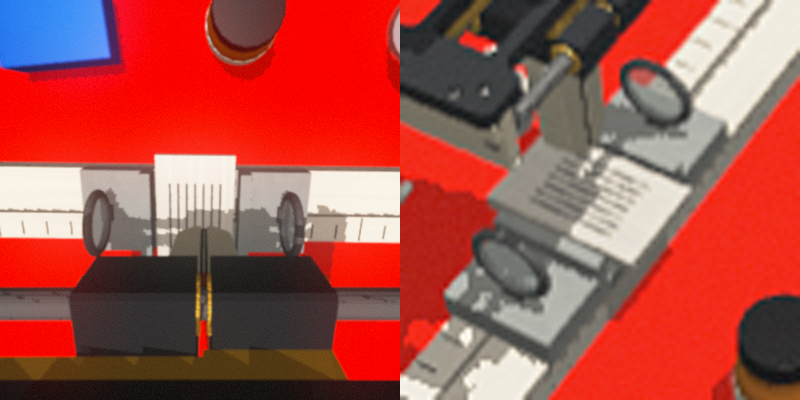

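The fingertip appears at about wrist (205,229) and scene crop (575,150), still 8–9 px above the projected TCP. The lateral alignment is good, and both lenses are well clear. I continue down slowly and use force to find the contact.

Call:
arm_command(targets=[{"x":-0.2,"y":0,"z":-0.5,"turn":0,"hand":0},{"x":-0.2,"y":0,"z":-0.9,"turn":0,"hand":0},{"x":-0.2,"y":0,"z":-1.2,"turn":0,"hand":0},{"x":-0.2,"y":0,"z":-1.4,"turn":0,"hand":0},{"x":-0.2,"y":0,"z":-1.6,"turn":0,"hand":0},{"x":-0.2,"y":0,"z":-1.7,"turn":0,"hand":0}])

```text
time: 3.15
position: [524.1, -60.1, 50.8]
eef_rot: [[0.991, 0.133, 0.002], [0.133, -0.991, 0.004], [0.003, -0.004, -1.0]]
contact_force: [-0.0, -0.0, 0.4]
finger_gap: 0.4
```

Call:
arm_command(targets=[{"x":0,"y":0,"z":-0.1,"turn":0,"hand":0},{"x":0,"y":0,"z":-0.2,"turn":0,"hand":0},{"x":0,"y":0,"z":-0.2,"turn":0,"hand":0}])

```text
time: 3.4
position: [524.0, -60.1, 48.6]
eef_rot: [[0.991, 0.133, 0.002], [0.133, -0.991, 0.004], [0.002, -0.004, -1.0]]
contact_force: [0.5, -0.5, 0.0]
finger_gap: 0.5
```

No contact yet at z = 48.6, where the plate should be at 51, so the tip really does sit above the reported TCP. Carrying on down.

Call:
arm_command(targets=[{"x":0,"y":0,"z":-0.1,"turn":0,"hand":0},{"x":0,"y":0,"z":-0.2,"turn":0,"hand":0},{"x":0,"y":0,"z":-0.3,"turn":0,"hand":0},{"x":0,"y":0,"z":-0.3,"turn":0,"hand":0}])

```text
time: 3.73
position: [524.0, -60.1, 45.5]
eef_rot: [[0.991, 0.133, 0.002], [0.133, -0.991, 0.004], [0.002, -0.004, -1.0]]
contact_force: [-0.8, 0.5, -0.8]
finger_gap: 0.4
```

Call:
arm_command(targets=[{"x":0,"y":0,"z":-0.1,"turn":0,"hand":0},{"x":0,"y":0,"z":-0.2,"turn":0,"hand":0},{"x":0,"y":0,"z":-0.3,"turn":0,"hand":0},{"x":0,"y":0,"z":-0.3,"turn":0,"hand":0}])

```text
time: 4.07
position: [523.9, -60.0, 42.2]
eef_rot: [[0.991, 0.133, 0.001], [0.133, -0.991, 0.004], [0.002, -0.004, -1.0]]
contact_force: [-0.8, 0.0, 0.1]
finger_gap: 0.3
```

```bash
python3 - <<'E'
from h import *
s=bot.observe();p=s["position"]
t=optics.grab_frame("scene");f=optics.grab_frame("top")
print(proj(t,p),proj(f,p))
b=f["img"][150:260,300:410]
save("w4.png",np.hstack([cv2.resize(b,(400,400),interpolation=cv2.INTER_CUBIC),cv2.resize(t["img"][170:270,220:320],(400,400),interpolation=cv2.INTER_CUBIC)]))
E
```

```text
[265.8 222.7] [353.9 223.6]
```

View pics/w4.png

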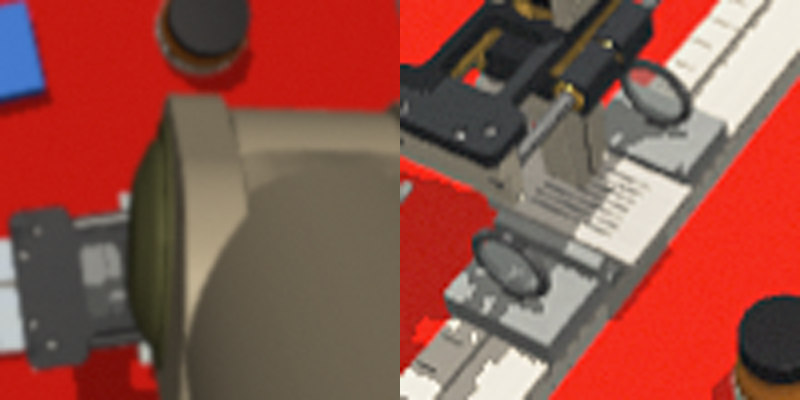

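The scene crop shows the fingertip's lower end at (578,187), just above the plate and over its ribbed area. Both lenses are clear. Continuing down.

Call:
arm_command(targets=[{"x":0,"y":0,"z":-0.1,"turn":0,"hand":0},{"x":0,"y":0,"z":-0.2,"turn":0,"hand":0},{"x":0,"y":0,"z":-0.3,"turn":0,"hand":0},{"x":0,"y":0,"z":-0.3,"turn":0,"hand":0}])

```text
time: 4.5
position: [523.8, -60.0, 39.2]
eef_rot: [[0.991, 0.133, 0.001], [0.133, -0.991, 0.004], [0.002, -0.004, -1.0]]
contact_force: [-0.0, -0.0, -0.6]
finger_gap: 0.7
```

Call:
arm_command(targets=[{"x":0,"y":0,"z":-0.1,"turn":0,"hand":0},{"x":0,"y":0,"z":-0.2,"turn":0,"hand":0},{"x":0,"y":0,"z":-0.2,"turn":0,"hand":0}])

```text
time: 4.75
position: [523.7, -60.0, 37.0]
eef_rot: [[0.991, 0.133, 0.001], [0.133, -0.991, 0.004], [0.001, -0.004, -1.0]]
contact_force: [-0.0, 0.1, -0.4]
finger_gap: 0.3
```

Call:
arm_command(targets=[{"x":0,"y":0,"z":-0.1,"turn":0,"hand":0},{"x":0,"y":0,"z":-0.2,"turn":0,"hand":0},{"x":0,"y":0,"z":-0.2,"turn":0,"hand":0}])

```text
time: 5.0
position: [523.6, -60.0, 34.8]
eef_rot: [[0.991, 0.133, 0.001], [0.133, -0.991, 0.004], [0.001, -0.004, -1.0]]
contact_force: [-1.0, -0.2, -0.1]
finger_gap: 0.6
```

Call:
arm_command(targets=[{"x":0,"y":0,"z":-0.1,"turn":0,"hand":0},{"x":0,"y":0,"z":-0.2,"turn":0,"hand":0},{"x":0,"y":0,"z":-0.2,"turn":0,"hand":0}])

```text
time: 5.25
position: [523.5, -60.0, 32.6]
eef_rot: [[0.991, 0.133, 0.0], [0.133, -0.991, 0.004], [0.001, -0.004, -1.0]]
contact_force: [0.3, 0.1, -0.2]
finger_gap: 0.5
```

Call:
arm_command(targets=[{"x":0,"y":0,"z":-0.1,"turn":0,"hand":0},{"x":0,"y":0,"z":-0.2,"turn":0,"hand":0},{"x":0,"y":0,"z":-0.2,"turn":0,"hand":0}])

```text
time: 5.5
position: [523.4, -60.0, 30.4]
eef_rot: [[0.991, 0.133, 0.0], [0.133, -0.991, 0.004], [0.001, -0.004, -1.0]]
contact_force: [-0.4, -0.6, 0.9]
finger_gap: 0.7
```

```bash
python3 - <<'E'
from h import *
s=bot.observe();p=s["position"];print(p,s["contact_force"],s["torque"])
t=optics.grab_frame("scene");w=optics.grab_frame("wrist")
print(proj(t,p))
save("w5.png",np.hstack([w["img"][100:400,170:470],cv2.resize(t["img"][170:270,220:320],(400,400),interpolation=cv2.INTER_CUBIC)[:300]]))
E
```

```text
[523.39866613 -60.02040987  30.38484985] [-0.42319804 -0.6358011   0.94187865] [ 0.0170549   0.00341837 -0.06551669]
[266.2 226.2]
```

View pics/w5.png

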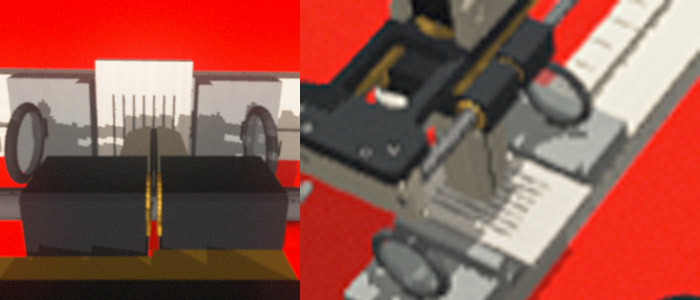

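The fingertip's lower end is now at scene crop (485,203), within about 3 mm of the plate, so the real tip is some 20 mm behind the reported TCP. The gripper body is still above the lenses. I go on with finer steps.

Call:
arm_command(targets=[{"x":0,"y":0,"z":-0.1,"turn":0,"hand":0},{"x":0,"y":0,"z":-0.15,"turn":0,"hand":0},{"x":0,"y":0,"z":-0.15,"turn":0,"hand":0}])

```text
time: 5.85
position: [523.4, -60.0, 28.9]
eef_rot: [[0.991, 0.133, 0.0], [0.133, -0.991, 0.004], [0.001, -0.004, -1.0]]
contact_force: [0.1, 0.4, 0.1]
finger_gap: 0.3
```

Call:
arm_command(targets=[{"x":0,"y":0,"z":-0.1,"turn":0,"hand":0},{"x":0,"y":0,"z":-0.15,"turn":0,"hand":0},{"x":0,"y":0,"z":-0.15,"turn":0,"hand":0}])

```text
time: 6.1
position: [523.4, -60.0, 27.3]
eef_rot: [[0.991, 0.133, 0.0], [0.133, -0.991, 0.004], [0.001, -0.004, -1.0]]
contact_force: [0.1, 0.8, -0.2]
finger_gap: 0.3
```

Call:
arm_command(targets=[{"x":0,"y":0,"z":-0.1,"turn":0,"hand":0},{"x":0,"y":0,"z":-0.15,"turn":0,"hand":0},{"x":0,"y":0,"z":-0.15,"turn":0,"hand":0}])

```text
time: 6.35
position: [523.3, -60.0, 25.7]
eef_rot: [[0.991, 0.133, -0.0], [0.133, -0.991, 0.004], [0.0, -0.004, -1.0]]
contact_force: [0.2, -0.9, -0.8]
finger_gap: 0.4
```

Call:
arm_command(targets=[{"x":0,"y":0,"z":-0.1,"turn":0,"hand":0},{"x":0,"y":0,"z":-0.15,"turn":0,"hand":0},{"x":0,"y":0,"z":-0.15,"turn":0,"hand":0}])

```text
time: 6.6
position: [523.3, -60.0, 24.1]
eef_rot: [[0.991, 0.133, -0.0], [0.133, -0.991, 0.004], [0.0, -0.004, -1.0]]
contact_force: [0.2, -0.6, -0.0]
finger_gap: 0.2
```

Call:
arm_command(targets=[{"x":0,"y":0,"z":-0.1,"turn":0,"hand":0},{"x":0,"y":0,"z":-0.15,"turn":0,"hand":0},{"x":0,"y":0,"z":-0.15,"turn":0,"hand":0}])

```text
time: 6.85
position: [523.2, -60.0, 22.4]
eef_rot: [[0.991, 0.133, -0.0], [0.133, -0.991, 0.004], [0.0, -0.004, -1.0]]
contact_force: [0.5, -0.4, 0.6]
finger_gap: 0.8
```

```bash
python3 - <<'E'
from h import *
s=bot.observe();p=s["position"];print(p,s["contact_force"],s["torque"],s["joint_efforts"])
t=optics.grab_frame("scene")
print(proj(t,p))
save("w6.png",cv2.resize(t["img"][165:265,215:315],(600,600),interpolation=cv2.INTER_CUBIC))
E
```

```text
[523.17998591 -59.97871244  22.42101771] [ 0.52715752 -0.42269153  0.61078324] [-0.0473934  -0.01670748 -0.04867116] [ 5.40113164e-03 -6.32400942e+01  1.68564465e+00 -1.04955563e+01
 -9.44054191e-03 -9.75283468e-02  1.98357097e-04]
[266.5 228.5]
```

View pics/w6.png

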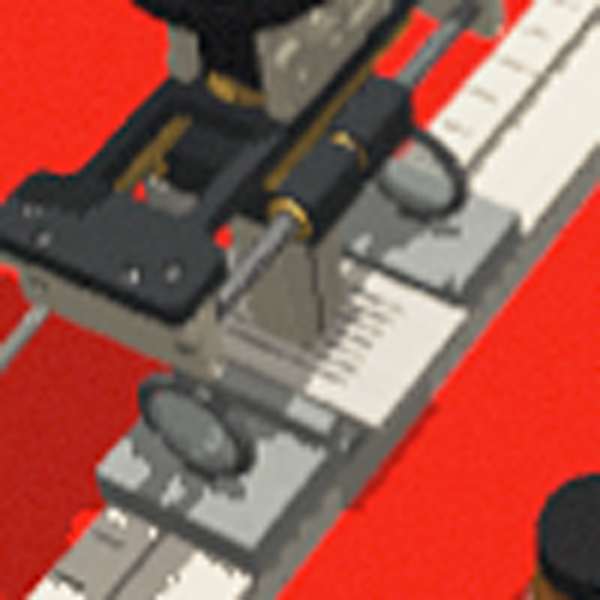

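The fingertip seam ends at crop (318,350), very near the plate, and the plate hasn't moved: its corner (380,428) is where it was. Before going lower I use the saved wrist pictures to work out where the tip and body really are.

```bash
python3 - <<'E'
from h import *
w=optics.grab_frame("wrist");t=optics.grab_frame("scene");s=bot.observe()
save("w7.png",w["img"][60:400,120:520])
u=np.array([.1242,-.9923]);n=np.array([.9923,.1242]);c=np.array([522.4,-52.1])
R=np.array([[.991,.133,.001],[.133,-.991,.004],[.002,-.004,-1]])
# plate +x edge corners in w3 (z 67.6/68): observed (275,154),(356,154)
for dz in(0,10,20,25):
    T=np.eye(4);T[:3,:3]=R;T[:3,3]=[526,-60.1,67.8+dz];M=T@w["T_tool_cam"]
    a=[proj(w,[*(c+45*n+k*28*u),51],M) for k in(-1,1)]
    T[:3,3]=[525.3,-58.9,130.8+dz];M=T@w["T_tool_cam"]
    b=[proj(w,[*(c+45*n+k*28*u),51],M) for k in(-1,1)]
    print(dz,"w3",a,"w2",b)
# tip in tool frame: seam front edge at rows for z offsets
for zt in(0,-10,-20,-25):
    M=w["T_tool_cam"]; print("tip z",zt,[proj(w,[x,0,zt],M) for x in(-7.5,0,7.5)],[proj(w,[7.5,y,zt],M) for y in(-17.5,17.5)])
p=s["position"]
for h in(90,100,106,115,125): print("body corner h",h,proj(t,[*(p[:2]+37.5*n+94*u),h]))
E
```

```text
0 w3 [array([272.4, 153.4]), array([353. , 154.1])] w2 [array([285.3, 142.7]), array([348.2, 143.2])]
10 w3 [array([274.7, 151.4]), array([351.8, 152.1])] w2 [array([286.6, 141.5]), array([347.4, 142. ])]
20 w3 [array([276.7, 149.6]), array([350.7, 150.3])] w2 [array([287.9, 140.4]), array([346.7, 140.9])]
25 w3 [array([277.7, 148.8]), array([350.2, 149.4])] w2 [array([288.5, 139.9]), array([346.3, 140.4])]
tip z 0 [array([324.2, 230. ]), array([324.2, 219.7]), array([324.2, 209.3])] [array([298.2, 209.3]), array([350.2, 209.2])]
tip z -10 [array([324.3, 235.9]), array([324.3, 225.1]), array([324.3, 214.2])] [array([297. , 214.2]), array([351.5, 214.2])]
tip z -20 [array([324.3, 242.3]), array([324.3, 231.1]), array([324.3, 219.7])] [array([295.7, 219.7]), array([353. , 219.6])]
tip z -25 [array([324.3, 245.7]), array([324.3, 234.3]), array([324.3, 222.6])] [array([294.9, 222.6]), array([353.8, 222.6])]
body corner h 90 [251.4 248.2]
body corner h 100 [250.8 245. ]
body corner h 106 [250.3 243. ]
body corner h 115 [249.7 240. ]
body corner h 125 [249.  236.6]
```

Body projections put the gripper's corner near z ≈ 150, well over the lenses. The wrist view puts the real tip about 30 mm behind the TCP, so contact should come at a TCP z of about 17–21 mm. Continuing.

Call:
arm_command(targets=[{"x":0,"y":0,"z":-0.1,"turn":0,"hand":0},{"x":0,"y":0,"z":-0.15,"turn":0,"hand":0},{"x":0,"y":0,"z":-0.15,"turn":0,"hand":0}])

```text
time: 7.25
position: [523.2, -60.0, 20.9]
eef_rot: [[0.991, 0.133, -0.0], [0.133, -0.991, 0.004], [0.0, -0.004, -1.0]]
contact_force: [0.1, -0.4, -0.5]
finger_gap: 0.4
```

Call:
arm_command(targets=[{"x":0,"y":0,"z":-0.1,"turn":0,"hand":0},{"x":0,"y":0,"z":-0.15,"turn":0,"hand":0},{"x":0,"y":0,"z":-0.15,"turn":0,"hand":0}])

```text
time: 7.5
position: [523.3, -60.0, 19.8]
eef_rot: [[0.991, 0.133, -0.0], [0.133, -0.991, 0.004], [0.001, -0.004, -1.0]]
contact_force: [-1.2, 0.7, 10.4]
finger_gap: 0.3
```

Call:
arm_command(targets=[{"x":0,"y":0,"z":-0.1,"turn":0,"hand":0},{"x":0,"y":0,"z":-0.15,"turn":0,"hand":0},{"x":0,"y":0,"z":-0.15,"turn":0,"hand":0}])

```text
time: 7.75
position: [523.4, -60.0, 18.9]
eef_rot: [[0.991, 0.133, 0.0], [0.133, -0.991, 0.004], [0.001, -0.004, -1.0]]
contact_force: [-2.2, -0.6, 11.8]
finger_gap: 0.8
```

Contact at TCP z ≈ 20, at about 11 N, which is the spring's starting force. I press further, to mid-stroke.

Call:
arm_command(targets=[{"x":0,"y":0,"z":-0.2,"turn":0,"hand":0},{"x":0,"y":0,"z":-0.4,"turn":0,"hand":0},{"x":0,"y":0,"z":-0.55,"turn":0,"hand":0},{"x":0,"y":0,"z":-0.55,"turn":0,"hand":0},{"x":0,"y":0,"z":-0.55,"turn":0,"hand":0}])

```text
time: 8.17
position: [523.4, -60.0, 14.1]
eef_rot: [[0.991, 0.133, 0.001], [0.133, -0.991, 0.004], [0.001, -0.004, -1.0]]
contact_force: [-1.5, -0.1, 13.7]
finger_gap: 0.3
```

13.7 N means the plate is about 5 mm down. I push towards the stop, along (0.124, -0.992), keeping it pressed.

Call:
arm_command(targets=[{"x":0.02,"y":-0.2,"z":-0.08,"turn":0,"hand":0},{"x":0.06,"y":-0.5,"z":-0.08,"turn":0,"hand":0},{"x":0.12,"y":-1.0,"z":-0.08,"turn":0,"hand":0},{"x":0.19,"y":-1.5,"z":-0.08,"turn":0,"hand":0},{"x":0.25,"y":-2.0,"z":-0.08,"turn":0,"hand":0},{"x":0.31,"y":-2.5,"z":-0.08,"turn":0,"hand":0},{"x":0.38,"y":-3.0,"z":-0.08,"turn":0,"hand":0},{"x":0.44,"y":-3.5,"z":-0.08,"turn":0,"hand":0},{"x":0.5,"y":-4.0,"z":-0.08,"turn":0,"hand":0},{"x":0.5,"y":-4.0,"z":-0.08,"turn":0,"hand":0}])

```text
time: 9.0
position: [528.4, -101.3, 14.1]
eef_rot: [[0.991, 0.132, 0.001], [0.132, -0.991, 0.003], [0.002, -0.003, -1.0]]
contact_force: [-3.3, -1.5, 13.5]
finger_gap: 0.5
```

```bash
python3 - <<'E'
from h import *
s=bot.observe();p=s["position"];print(p,s["contact_force"])
t=optics.grab_frame("scene")
save("w8.png",cv2.resize(t["img"][180:320,170:310],(600,600),interpolation=cv2.INTER_CUBIC))
c=np.array([522.4,-52.1])+40*np.array([.1242,-.9923])
print(proj(t,[*c,46]))
E
```

```text
[ 528.41458342 -101.30592753   14.13513337] [-3.32843777 -1.51340383 13.48462907]
[256.7 232.1]
```

View pics/w8.png

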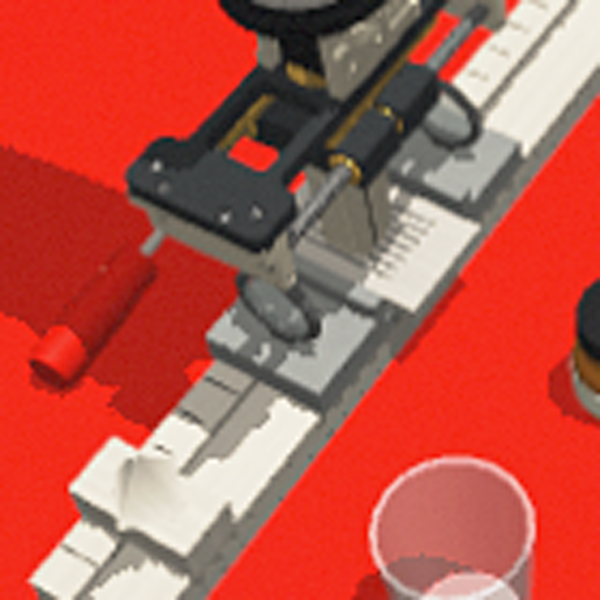

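The carriage has moved with the fingertip: the plate corner is now at (410,312), which is px (266,253), about 41 mm on. Roughly 57–64 mm remain, and the lenses are clear.

Call:
arm_command(targets=[{"x":0.0,"y":-0.3,"z":-0.08,"turn":0,"hand":0},{"x":0.05,"y":-0.8,"z":-0.08,"turn":0,"hand":0},{"x":0.1,"y":-1.3,"z":-0.08,"turn":0,"hand":0},{"x":0.16,"y":-1.8,"z":-0.08,"turn":0,"hand":0},{"x":0.22,"y":-2.3,"z":-0.08,"turn":0,"hand":0},{"x":0.29,"y":-2.8,"z":-0.08,"turn":0,"hand":0},{"x":0.35,"y":-3.3,"z":-0.08,"turn":0,"hand":0},{"x":0.41,"y":-3.8,"z":-0.08,"turn":0,"hand":0},{"x":0.47,"y":-4.3,"z":-0.08,"turn":0,"hand":0},{"x":0.54,"y":-4.8,"z":-0.08,"turn":0,"hand":0},{"x":0.54,"y":-4.8,"z":-0.08,"turn":0,"hand":0}])

```text
time: 9.97
position: [534.3, -150.4, 14.3]
eef_rot: [[0.991, 0.13, 0.003], [0.13, -0.991, 0.003], [0.003, -0.002, -1.0]]
contact_force: [-2.3, -1.9, 13.2]
finger_gap: 0.5
```

Call:
arm_command(targets=[{"x":0.03,"y":-0.2,"z":-0.08,"turn":0,"hand":0},{"x":0.05,"y":-0.4,"z":-0.08,"turn":0,"hand":0},{"x":0.07,"y":-0.6,"z":-0.08,"turn":0,"hand":0},{"x":0.07,"y":-0.6,"z":-0.08,"turn":0,"hand":0}])

```text
time: 10.3
position: [535.2, -157.0, 14.4]
eef_rot: [[0.992, 0.13, 0.004], [0.13, -0.992, 0.002], [0.004, -0.002, -1.0]]
contact_force: [-2.4, -0.6, 13.1]
finger_gap: 0.7
```

Call:
arm_command(targets=[{"x":0.02,"y":-0.2,"z":-0.1,"turn":0,"hand":0},{"x":0.04,"y":-0.4,"z":-0.1,"turn":0,"hand":0},{"x":0.04,"y":-0.4,"z":-0.1,"turn":0,"hand":0}])

```text
time: 10.55
position: [535.8, -161.6, 14.4]
eef_rot: [[0.992, 0.129, 0.004], [0.129, -0.992, 0.002], [0.005, -0.001, -1.0]]
contact_force: [-2.4, -0.6, 14.2]
finger_gap: 0.3
```

Call:
arm_command(targets=[{"x":0.02,"y":-0.2,"z":-0.1,"turn":0,"hand":0},{"x":0.04,"y":-0.4,"z":-0.1,"turn":0,"hand":0},{"x":0.04,"y":-0.4,"z":-0.1,"turn":0,"hand":0}])

```text
time: 10.8
position: [536.3, -165.3, 14.2]
eef_rot: [[0.992, 0.13, 0.005], [0.13, -0.992, 0.002], [0.005, -0.001, -1.0]]
contact_force: [-1.4, 1.5, 13.7]
finger_gap: 0.7
```

Call:
arm_command(targets=[{"x":0.02,"y":-0.2,"z":-0.1,"turn":0,"hand":0},{"x":0.04,"y":-0.4,"z":-0.1,"turn":0,"hand":0},{"x":0.04,"y":-0.4,"z":-0.1,"turn":0,"hand":0}])

```text
time: 11.05
position: [536.7, -167.2, 13.9]
eef_rot: [[0.991, 0.131, 0.005], [0.131, -0.991, 0.004], [0.005, -0.003, -1.0]]
contact_force: [-2.3, 6.9, 12.7]
finger_gap: 1.0
```

The y force rises to 6.9 N after 107 mm of travel, so the carriage is against the stop. One more small nudge to seat it, then a look.

Call:
arm_command(targets=[{"x":0.01,"y":-0.15,"z":-0.1,"turn":0,"hand":0},{"x":0.03,"y":-0.4,"z":-0.1,"turn":0,"hand":0},{"x":0.03,"y":-0.4,"z":-0.1,"turn":0,"hand":0},{"x":0.03,"y":-0.4,"z":-0.1,"turn":0,"hand":0}])

```text
time: 11.38
position: [537.2, -169.2, 13.7]
eef_rot: [[0.991, 0.133, 0.005], [0.133, -0.991, 0.006], [0.006, -0.005, -1.0]]
contact_force: [-2.4, 6.4, 13.6]
finger_gap: 0.1
```

```bash
python3 - <<'E'
from h import *
s=bot.observe();print(s["position"],s["contact_force"])
t=optics.grab_frame("scene");f=optics.grab_frame("top")
save("w9.png",np.hstack([cv2.resize(t["img"][225:325,165:265],(400,400),interpolation=cv2.INTER_CUBIC),cv2.resize(f["img"][170:250,400:480],(400,400),interpolation=cv2.INTER_CUBIC)]))
E
```

```text
[ 537.24618342 -169.16082769   13.73742134] [-2.43182416  6.35574332 13.58031311]
```

View pics/w9.png

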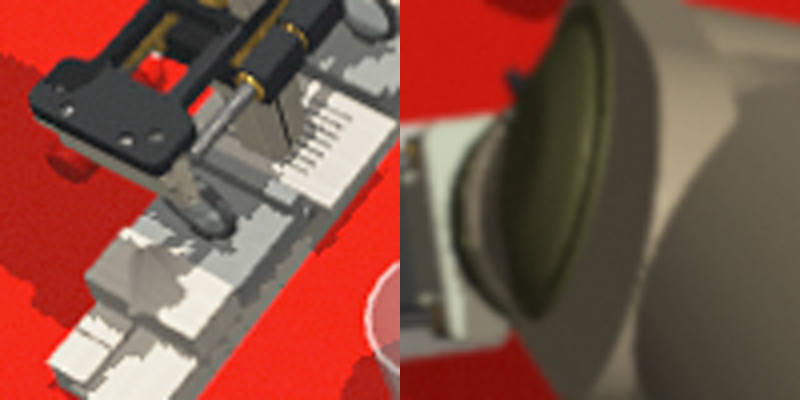

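The carriage's grey end meets the pyramid-topped block with no visible gap (scene crop, around (170,260)). At a steady 6.4 N the fingertip is just slipping on the plate. Now I lift straight up.

Call:
arm_command(targets=[{"x":0,"y":0,"z":0.2,"turn":0,"hand":0},{"x":0,"y":0,"z":0.5,"turn":0,"hand":0},{"x":0,"y":0,"z":0.8,"turn":0,"hand":0},{"x":0,"y":0,"z":1.2,"turn":0,"hand":0},{"x":0,"y":0,"z":2,"turn":0,"hand":0},{"x":0,"y":0,"z":4,"turn":0,"hand":0},{"x":0,"y":0,"z":7,"turn":0,"hand":0},{"x":0,"y":0,"z":10,"turn":0,"hand":0},{"x":0,"y":0,"z":13,"turn":0,"hand":0},{"x":0,"y":0,"z":16,"turn":0,"hand":0},{"x":0,"y":0,"z":16,"turn":0,"hand":0},{"x":0,"y":0,"z":16,"turn":0,"hand":0}])

```text
time: 12.48
position: [538.1, -169.5, 175.7]
eef_rot: [[0.991, 0.133, 0.009], [0.133, -0.991, 0.005], [0.009, -0.004, -1.0]]
contact_force: [-0.9, -0.5, -0.2]
finger_gap: 0.3
```

Call:
arm_command(targets=[{"x":-3,"y":3,"z":3,"turn":0,"hand":0},{"x":-4,"y":6,"z":6,"turn":0,"hand":0},{"x":-4,"y":10,"z":8,"turn":0,"hand":0},{"x":-4,"y":14,"z":8,"turn":0,"hand":0},{"x":-4,"y":18,"z":8,"turn":0,"hand":0},{"x":-4,"y":22,"z":8,"turn":0,"hand":0},{"x":-4,"y":22,"z":8,"turn":0,"hand":0},{"x":-4,"y":22,"z":8,"turn":0,"hand":0}])

```text
time: 13.15
position: [497.4, 53.8, 254.8]
eef_rot: [[0.99, 0.139, 0.007], [0.139, -0.99, 0.006], [0.008, -0.005, -1.0]]
contact_force: [0.5, 0.3, 0.2]
finger_gap: 0.7
```

```bash
python3 - <<'E'
from h import *
import pickle
s=bot.observe();print(s["position"],s["contact_force"])
t=optics.grab_frame("scene");t0=pickle.load(open("f0.pkl","rb"))["scene"]
# bystanders: pixel change since the start (boxes in the scene picture)
for n,(a,b,c,d) in dict(bottle=(135,195,350,385),box=(198,240,325,365),jar=(240,280,300,332),beaker=(285,345,250,300),driver=(210,272,175,225),weight=(178,206,236,255),ring=(147,168,272,297)).items():
    print(n,np.abs(t["img"][a:b,c:d].astype(int)-t0["img"][a:b,c:d]).mean().round(1),end="; ")
# carriage: template of the plate (before) found now, predicted shift for stop contact
g=cv2.matchTemplate(cv2.cvtColor(t["img"],7)[190:340,160:320],cv2.cvtColor(t0["img"],7)[195:242,238:297],cv2.TM_CCOEFF_NORMED)
_,v,_,l=cv2.minMaxLoc(g);print("\nplate shift",l[0]+160-238,l[1]+190-195,v)
c=np.array([522.4,-52.1])
for k in(95,100,105,110): print(k,proj(t,[*(c+k*np.array([.1242,-.9923])),51])-proj(t,[*c,51]))
save("end.png",t["img"])
E
```

```text
[497.37988592  53.80903432 254.78251124] [0.4664402  0.34619828 0.18431005]
bottle 3.1; box 2.9; jar 2.9; beaker 3.1; driver 18.4; weight 27.6; ring 2.8; 
plate shift -29 35 0.7177435755729675
95 [-26.9  32.7]
100 [-28.4  34.5]
105 [-30.   36.3]
110 [-31.5  38.2]
```

```bash
python3 - <<'E'
from h import *
import pickle
d=pickle.load(open("f0.pkl","rb"))
for cam,B in dict(scene=dict(driver=(210,272,175,225),weight=(178,206,236,255)),top=dict(driver=(255,285,360,442),weight=(268,292,316,340),knob=(228,258,198,226),apex=(194,228,440,478))).items():
    t=optics.grab_frame(cam)["img"];t0=d[cam]["img"]
    for n,(a,b,c,e) in B.items():
        m=12;g=cv2.matchTemplate(t[a-m:b+m,c-m:e+m],t0[a:b,c:e],cv2.TM_CCOEFF_NORMED);_,v,_,l=cv2.minMaxLoc(g);print(cam,n,l[0]-m,l[1]-m,round(v,2))
E
```

```text
scene driver 0 0 0.49
scene weight 0 0 0.89
top driver 11 -2 0.76
top weight 9 12 0.29
top knob -4 -6 0.82
top apex 0 0 0.87
```

In the scene view the weight and driver match best at zero shift, with a shadow over them. The top view is blocked by the arm. Nothing came near them, so I hand in.

```bash
python3 -c "
from h import *
print(bot.job_done()); s=bot.observe(); print(s['time'],s['contact_force'])"
```

```text
the job is handed in; nothing more can be done
None
the job is handed in; nothing more can be done
```

I pressed the plate about 5 mm down (13–14 N) with the shut fingertips and pushed the carriage about 107 mm, to the stop with the pyramid. I then lifted straight off so the plate could spring back, and handed in at about 13.3 s. No verdict is reported.

**Carriage at the stop:** While pressed, the push force rose to about 6.5 N and stayed there. The last picture I viewed showed no gap between the carriage and the pyramid-topped block. After release, image matching gave about 102 mm of travel, a weak match (score 0.72). That is in line with my first estimates of 98–105 mm to the stop.

**Robot clear:** The measured force was near zero, with the tool at z 255 mm, well above the carriage.

**Not fully confirmed:**
- **Plate and brake:** I didn't measure the plate's height after release, because I had used all 12 picture views.
- **Bystanders:** The bottle, box, jar, beaker and ring looked unchanged. The driver and weight matched best at zero shift in the scene view, but shadow made the driver's match weak (0.49). The arm blocked the top view, so its shifts there aren't reliable. I felt no unexpected force at any point.

**Disagreement with the description:** The real fingertip was about 30 mm short of the stated TCP. Contact with the plate came at a reported z of about 20 mm, where 51 mm was expected, so I found it by force.

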